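# Brush out a barrel hinge and hold its leaf in line for the pin

### The job

Take the tube brush from its wooden rack and scrub the lower barrel of the hinge on the jamb block: go in from above through the upper barrel, push the bristles down almost to the bottom and pull them up out of the lower barrel, twice, then hang the brush back in the rack the way it was. Next pick up the loose hinge leaf and hold its barrel upright in the gap between the jamb's two barrels so that the three holes line up for the pin, clear of both barrels rather than resting on them. Finish while still holding the leaf there in the gripper, steady, and leave the pin, the can and the wrench alone.

Things in the scene. Friction and masses are not known exactly. Their poses are not given: they have to be found in the camera images.
- jamb: Fixed steel jamb block: base plate (local x -50..50, y -35..125, 12 mm thick), grey 50 mm square post 90 mm from the barrel axis along +y, two barrels (outside 36, bore 24 mm) on one vertical axis, joined to the post; the -y side is open. Heights over bench: lower barrel 12-55 mm, closed bottom at 12; gap 55-110; upper barrel 110-135, open through; post top 135. Origin on the axis at bench level.
- jamb_gap (a point): Point on the barrel axis at mid-height of the gap (82.5 mm above the bench). Axes as the jamb's.
- jamb_socket (a point): Centre of the mouth of the lower barrel (55 mm above the bench); the bore below it is 43 mm deep. Axes as the jamb's.
- leaf: Loose steel hinge leaf, 0.3-0.45 kg, standing upright on the bench: barrel (outside 36, bore 24, 44 mm tall) with a vertical plate 6 mm thick, 44 mm tall, running from it along local -y to 100 mm from the bore axis; grip across the plate from above, about 57 mm from the axis. Origin on the bore axis at the underside, z up. Held, it may point any way; the jamb's -y side is the free one.
- leaf_bore (a point): Centre of the leaf's bore, at half its height (22 mm above its underside). Axes as the leaf's.
- brush: Tube brush, 0.09 kg, 196 mm long, hanging upright in the rack by its collar. Origin at the lower tip, z up along it. From the tip: stiff bristles 15 mm diameter to 75 mm, 6 mm wire to 130, steel collar 34 mm diameter to 136, round wooden handle 22 mm diameter to 196 mm.
- rack: Fixed wooden brush rack, foot 100 x 100 mm, two uprights at local y -41 and +41 mm (12 mm thick), top plate 60 x 94 mm (x, y) with its upper face 145 mm above the bench. Origin at the centre of the underside, z up.
- rack_hole (a point): Centre of the rack's one hole (24 mm diameter, right through the 12 mm top plate), at the plate's upper face. With the brush hung, the tip is 130 mm below this point.
- pin: Bystander: steel hinge pin, 18 mm diameter, 128 mm tall, standing on its 32 mm head. Origin under the head. Leave alone.
- can: Bystander: plain grey can, 66 mm diameter, 100 mm tall. Origin under its centre. Leave alone.
- wrench: Bystander: wrench, 180 mm long, lying on the bench. Leave alone.
There are look-alikes about, which are no part of the job. What is shaped like the leaf but green is not meant.

How it is judged:
By the outcome, as a careful person would: the job done as asked, in the order asked, and still so for the second after the job is handed in, while the arm keeps its last pose, push and grip.
It also fails if it takes over 70 s, if anything falls off the work surface, if the arm or the gripper's body presses on something with over 40 N, if the wrist force passes 120 N, or if a joint passes its speed limit or range.

### The arm

A 7-joint arm with a two-finger parallel gripper is mounted at the origin on the work surface. World frame = base frame: x ahead of the robot, y to its left, z up, the work surface at z = 0. Lengths are in m, angles in rad, forces in N, time in s.
With the tool pointing down it reaches from about 0.4 to 0.9 m from the base axis. Payload 5.6 kg.
Tool frame: the origin (TCP) lies on the centre line of the jaws, within the pads' length; the fingertips stand 25 mm ahead of it and the grasp point (between the pads) lies 6 mm ahead of it; z points along the fingers, y is the line along which they close (so a half turn about z gives the same grasp; the last joint's range is limited). The gripper opens to 92 mm and grips with 3 to 60 N. Pads are 20 mm wide; open, the fingers measure 128 mm over their backs; the gripper's body (75 mm by 189 mm) begins 69 mm behind the grasp point.
Start: joints at [1.297, 0.468, -0.012, 1.603, 0.006, 1.071, -0.056], TCP at [0.149, -0.633, 0.24] pointing down, gripper open.
Joint ranges: [-2.53, 2.53], [-0.31, 2.02], [-1.57, 1.55], [0.28, 2.44], [-1.29, 4.43], [0.15, 1.84], [-2.92, 2.92]. Speed limits (rad/s): [2.57, 2.57, 3.14, 3.14, 3.14, 3.14, 3.14].

### API

Orientations are given as a unit quaternion [w, x, y, z].
In Python, from rig import monitor, imaging, workorder gives the robot as it stands. The module is installed in compiled form; this text tells all that it offers.
- The arm moves only by the tool step_arm, never from a script. Its argument "commands" is text: rows parted by semicolons, each of 7 numbers parted by spaces: the opening, from -1 (shut) to 1 (fully open), then the shift along the world's x, y, z in mm, then the turn, a rotation vector about the world's x, y, z in degrees. In form: fingers x y z rx ry rz; .... A call has 1 to 8 rows; each row is the pose to reach, as a shift and turn from the pose commanded when the call began; what a row does not reach only later rows make up. A row lasts 1/8 s, in which the tool goes at most 62.5 mm and 10.7 degrees, less where a joint would pass 70% of its speed; a pose out of reach is approached as far as the arm can. A call with a gripper value outside its range is refused whole. The fingers move at their own pace and stop on an object; "force" is the grip in N (left out, the last holds). Time passes only in rows, so rows that repeat a pose let the fingers close. It gives the time, the measured TCP pose, the force, the opening and the grip force at its end, in the units of the state.
- monitor.state(): the state, without advancing time (a new reading comes with each control period).
- imaging.grab_frame(name): name is "side" or "top" or "wrist"; returns a dict with "img" (480x640x3 uint8, red, green, blue), "K" (3x3 intrinsics, pixels), "R" (3x3) and "t" (3): a world point X has camera coordinates R X + t. Camera axes: x right, y down, z forward; pixel columns grow to the right and rows downward; lengths in m; the calibration is good to about 2 mm. The wrist camera is an equidistant fisheye: a pixel r from the principal point sees the ray r / f radians off the axis. A picture is of the moment at which its call begins. There is no depth.
- workorder.hand_in(): hands the job in; it is judged then, once.
The state is a dict: "time_s": time; "joints": joint angles; "qd": joint speeds; "effort": joint torques, N m; "ee_pos": TCP position; "orientation": TCP orientation; "force": force on the tool from outside, world axes, zero at the start; "torque": the same for the moment, N m; "grip_width": finger opening in m; "gripper_force": force on a finger pad.
Only numpy, scipy, OpenCV 4.12 (cv2) and the standard library are available. Lean on these libraries where they do the work, as an engineer would, in place of code of your own. Each camera call takes 0.05 s, during which the arm holds its last target. There are 200 camera calls.

## Working session

There is one attempt and no reset: what is moved stays moved. The work goes in short steps, Python scripts to look and compute and a tool call to move; the robot and the scene stay as the last step left them, time stands still between calls to the robot, and variables do not carry over. Pictures are saved under pics/ and viewed, at most 10 in all, crops included, and the job is handed in when it is done.

Besides the shell and the picture viewer there is one more tool, called after ">>>" in YAML: its name, and indented under it one key for each argument. step_arm: Moves the arm, as the interface text tells. Its arguments: {"type":"object","properties":{"commands":{"type":"string"},"force":{"type":"number"}},"required":["commands"]}

```bash
mkdir -p pics; cat > h.py <<'E'
import numpy as np, cv2
from rig import monitor, imaging, workorder
def grab(n,fn=None):
    f=imaging.grab_frame(n)
    if fn: cv2.imwrite('pics/'+fn,f['img'][:,:,::-1])
    np.savez('pics/'+n+'.npz',**{k:np.asarray(f[k]) for k in('img','K','R','t')})
    return f
def load(n): return dict(np.load('pics/'+n+'.npz'))
def ray(f,u,v):
    K=f['K'];d=np.linalg.inv(K)@[u,v,1];return -f['R'].T@f['t'], f['R'].T@d
def onz(f,u,v,z):
    c,d=ray(f,u,v);return c+d*(z-c[2])/d[2]
def proj(f,X):
    p=f['K']@(f['R']@np.asarray(X,float)+f['t']);return p[:2]/p[2]
def tri(f,uv,g,uw):
    A=[];b=[]
    for F,p in((f,uv),(g,uw)):
        c,d=ray(F,*p);d=d/np.linalg.norm(d);P=np.eye(3)-np.outer(d,d);A.append(P);b.append(P@c)
    return np.linalg.lstsq(np.vstack(A),np.hstack(b),rcond=None)[0]
E
python3 - <<'E'
from h import *
for n in('top','side'):
    f=grab(n,n+'1.png');print(n,f['K'].tolist(),-f['R'].T@f['t'],f['R'].round(3).tolist())
print(monitor.state())
E
```

```text
top [[529.8511761478637, 0.0, 314.2415543012153], [0.0, 529.8511761478637, 245.8155333278662], [0.0, 0.0, 1.0]] [ 0.35148668 -0.11309468  1.32441497] [[-0.024, -0.999, -0.024], [-0.982, 0.028, -0.189], [0.19, 0.019, -0.982]]
side [[435.03559306713646, 0.0, 319.72266922489587], [0.0, 435.03559306713646, 234.15577790420295], [0.0, 0.0, 1.0]] [0.5708441  0.54638539 0.65238025] [[-1.0, -0.019, 0.015], [-0.024, 0.635, -0.772], [0.006, -0.772, -0.636]]
{'time_s': 0.1, 'joints': array([ 1.29699578,  0.46830513, -0.01161054,  1.60352769,  0.00597592,
        1.07139117, -0.05627838]), 'qd': array([ 0.00054553, -0.00339703,  0.00079582, -0.0019756 ,  0.00154375,
        0.00031661, -0.00020037]), 'effort': array([ 7.84497352e-04, -5.21646702e+01, -1.24358665e-02, -2.44365013e+01,
       -5.66825154e-02,  1.40921838e-02,  5.93836489e-05]), 'ee_pos': array([ 0.14852894, -0.63230452,  0.23872675]), 'orientation': array([-7.86531035e-04,  9.93351194e-01,  1.15120671e-01, -1.36798593e-04]), 'force': array([-0.08788983, -0.12082548, -0.36830602]), 'torque': array([0.01348659, 0.04761636, 0.00563359]), 'gripper_force': 0.0, 'grip_width': 0.09204964690039033}
```

View pics/top1.png

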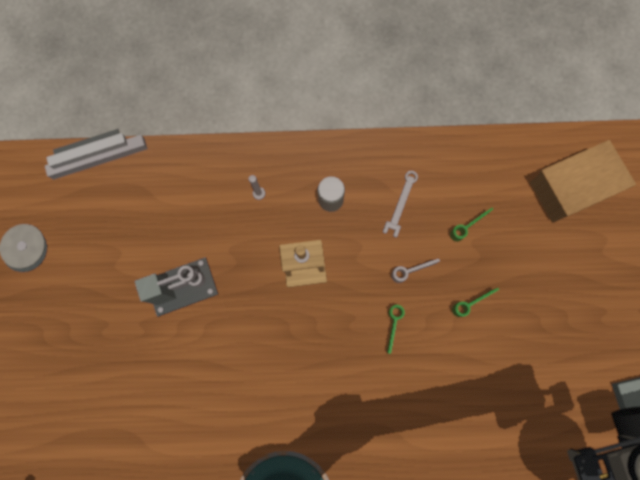

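View pics/side1.png

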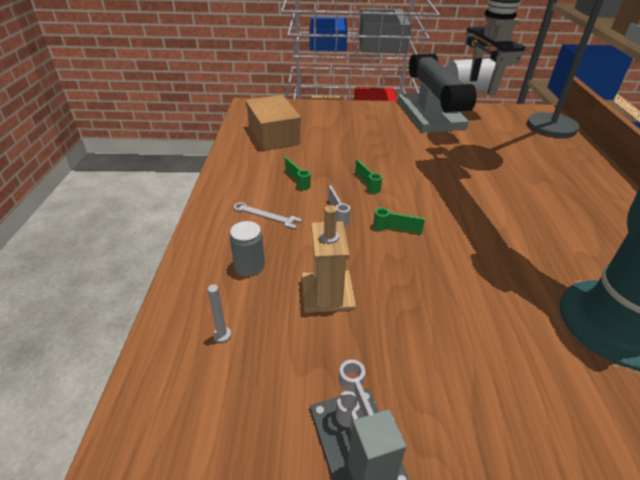

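Leaf candidates in the top view: grey with plate at (400,274), which matches. The green look-alikes are at (459,232), (462,309) and (396,312), and the wrench is at (403,203). The brush is in the rack at (302,255), the jamb at (185,280), the pin at (257,188) and the can at (330,192). I'll check these in one close crop.

```bash
python3 - <<'E'
from h import *
t=load('top')['img'];s=load('side')['img']
c=lambda im,x,y,w,h:cv2.resize(im[y:y+h,x:x+w],(400,300),interpolation=cv2.INTER_CUBIC)
o=np.vstack([np.hstack([c(t,130,245,100,75),c(t,360,235,100,75)]),np.hstack([c(t,260,220,80,60),c(s,290,340,160,120)])])
cv2.imwrite('pics/crop1.png',o[:,:,::-1])
E
```

```text
(no output)
```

View pics/crop1.png

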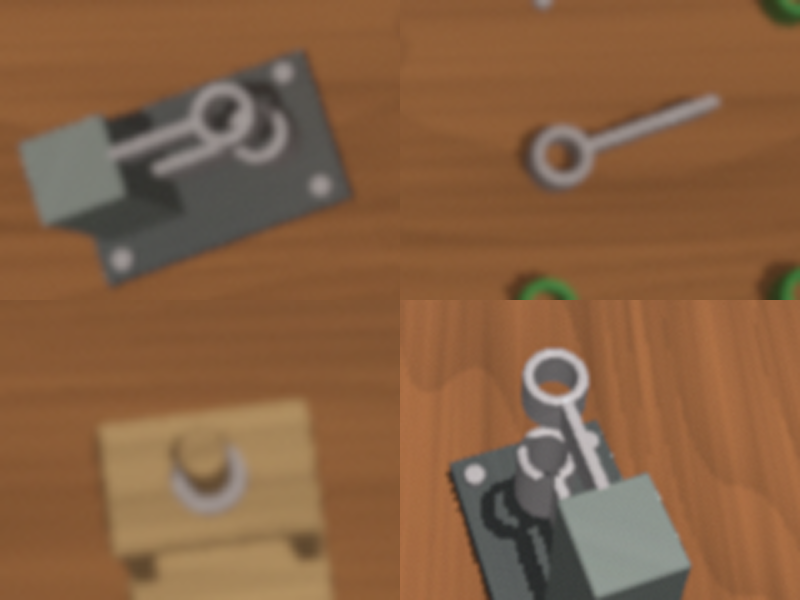

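```bash
cat > m.py <<'E'
from h import *
t=load('top');s=load('side')
hs=lambda f:cv2.cvtColor(f['img'],cv2.COLOR_RGB2HSV)
# leaf: low-saturation mask, plate top centreline
m=((hs(t)[:,:,1]<75)&(hs(t)[:,:,2]>90)).astype(np.uint8)
x0,y0,x1,y1=385,252,445,290
ys,xs=np.nonzero(m[y0:y1,x0:x1]);print('n',len(xs),xs.min()+x0,xs.max()+x0,ys.min()+y0,ys.max()+y0)
B=onz(t,400.5,273.7,.044);E=onz(t,439.5,260,.044);d=(E-B)[:2]
print('leaf axis',B,'end',E,np.linalg.norm(d),'dir(-y) deg',np.degrees(np.arctan2(d[1],d[0])))
J=onz(t,185.5,273,.135);print('jamb up barrel top',J,onz(s,352,370,.135),'tri',tri(t,(185.5,273),s,(352,370)))
P=[onz(t,130+a/4,245+b/4,.135) for a,b in((18,145),(97,115),(127,193),(42,225))];pc=np.mean(P,0);d=(pc-J)[:2]
print('post',pc,np.linalg.norm(d),'yaw of +y',np.degrees(np.arctan2(d[1],d[0])))
for a in P: print(a.round(4))
C=[onz(t,130+a/4,245+b/4,.012) for a,b in((303,50),(352,200),(110,285))];print('plate corners');[print(c.round(4)) for c in C]
print('brush top',onz(t,300.6,250.6,.211),'collar',onz(t,301.6,255,.151))
print('rack plate',[onz(t,260+a/5,220+b/5,.145).round(4) for a,b in((98,128),(305,100),(322,232),(117,256))])
E
python3 m.py
```

```text
n 298 392 439 259 281
leaf axis [ 0.52388113 -0.29573046  0.044     ] end [ 0.55491319 -0.39213993  0.044     ] 0.10128067316847916 dir(-y) deg -72.15779008436009
jamb up barrel top [0.52644211 0.20492555 0.135     ] [0.52601346 0.20671684 0.135     ] tri [0.52627532 0.20547542 0.13330055]
post [0.49593389 0.29039213 0.135     ] 0.09074848790224474 yaw of +y 109.64457471746273
[0.5107 0.3213 0.135 ]
[0.5267 0.2766 0.135 ]
[0.4816 0.258  0.135 ]
[0.4648 0.3058 0.135 ]
plate corners
[0.5826 0.1873 0.012 ]
[0.487  0.1552 0.012 ]
[0.4383 0.3052 0.012 ]
brush top [ 0.55689727 -0.06186753  0.211     ] collar [ 0.55784136 -0.06116823  0.151     ]
rack plate [array([ 0.582 , -0.0113,  0.145 ]), array([ 0.5922, -0.1057,  0.145 ]), array([ 0.5314, -0.1117,  0.145 ]), array([ 0.5231, -0.0192,  0.145 ])]
```

>>> step_arm:
  commands: "1 38 29 5 0 0 9.5;1 76 58 10 0 0 19;1 114 87 15 0 0 28.5;1 152 116 20 0 0 38;1 190 145 25 0 0 47.5;1 228 174 30 0 0 57;1 266 203 35 0 0 66.5;1 304 232 40 0 0 76"

```text
time_s: 1.1
ee_pos: [0.4535, -0.3997, 0.2795]
orientation: [-0.0, 0.71, 0.704, -0.0]
force: [0.2, 0.3, -0.6]
grip_width: 0.092
gripper_force: 0.0
```

>>> step_arm:
  commands: "1 16 50 0 0 0 3;1 32 100 0 0 0 6;1 48 150 0 0 0 9;1 64 200 0 0 0 12;1 80 250 0 0 0 15;1 92 300 0 0 0 18;1 104 338 0 0 0 18.5;1 104 338 0 0 0 18.5"

```text
time_s: 2.1
ee_pos: [0.557, -0.0589, 0.2795]
orientation: [-0.0, 0.587, 0.809, 0.001]
force: [-0.0, -0.4, -0.1]
grip_width: 0.0918
gripper_force: 0.0
```

```bash
python3 - <<'E'
from h import *
f=grab('wrist','w1.png');print(f['K'].tolist(),-f['R'].T@f['t'],f['R'].round(3).tolist());s=monitor.state();print(s['ee_pos'],s['orientation'])
def pf(f,X):
    c=f['R']@np.asarray(X,float)+f['t'];r=np.hypot(c[0],c[1]);th=np.arctan2(r,c[2]);return f['K'][:2,2]+f['K'][0,0]*th*c[:2]/r
for X in((.557,-.0615,.211),(.5575,-.0615,.151),(.5263,.2052,.135)):print(pf(f,X))
E
```

```text
[[371.64829954431775, 0.0, 320.12709503907354], [0.0, 371.64829954431775, 235.61468224466614], [0.0, 0.0, 1.0]] [0.53376249 0.0112464  0.42498886] [[0.951, 0.31, 0.001], [0.299, -0.917, 0.262], [0.082, -0.249, -0.965]]
[ 0.5565507  -0.06150272  0.27925419] [-3.35278961e-04  5.88604160e-01  8.08421309e-01 -1.29783569e-04]
[319.00290198 264.30444606]
[319.77728572 238.1272332 ]
[383.73705438 -72.99730469]
```

View pics/w1.png

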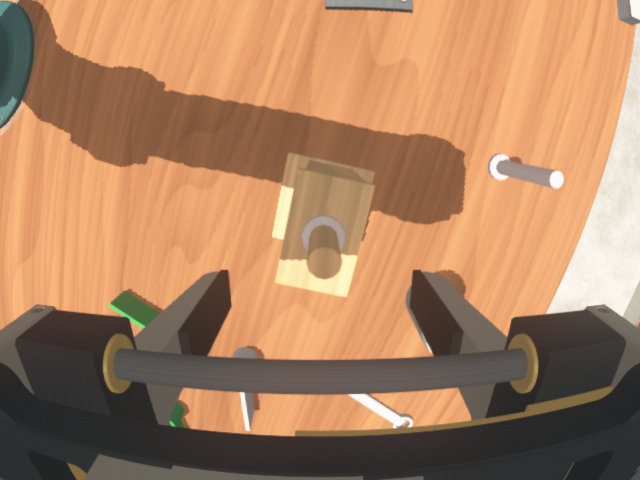

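The wrist view shows the handle top at (324,258) and the collar at (323,236). The jaws straddle them about 1–2 mm off, so I'll descend and grip.

>>> step_arm:
  commands: "1 2 1 -30;1 2 1 -60;1 2 1 -89"
  force: 20

```text
$.commands[0]: bad value
```

>>> step_arm:
  commands: "1 2 1 -30 0 0 0;1 2 1 -60 0 0 0;1 2 1 -89 0 0 0;1 2 1 -89 0 0 0;-1 2 1 -89 0 0 0;-1 2 1 -89 0 0 0;-1 2 1 -89 0 0 0;-1 2 1 -89 0 0 0"
  force: 20

```text
time_s: 3.15
ee_pos: [0.5589, -0.0619, 0.1911]
orientation: [0.0, 0.59, 0.808, 0.0]
force: [0.6, 0.3, -0.2]
grip_width: 0.0541
gripper_force: 0.0
```

>>> step_arm:
  commands: "-1 0 0 0 0 0 0;-1 0 0 0 0 0 0;-1 0 0 0 0 0 0;-1 0 0 0 0 0 0;-1 0 0 0 0 0 0;-1 0 0 0 0 0 0"

```text
time_s: 3.9
ee_pos: [0.5587, -0.0617, 0.1906]
orientation: [0.0, 0.59, 0.808, 0.0]
force: [1.4, 0.5, -0.3]
grip_width: 0.0216
gripper_force: 20.0
```

>>> step_arm:
  commands: "-1 0 0 30 0 0 0;-1 0 0 70 0 0 0;-1 0 0 110 0 0 0;-1 0 0 150 0 0 0;-1 0 0 150 0 0 0"

```text
time_s: 4.53
ee_pos: [0.5599, -0.0616, 0.3436]
orientation: [0.003, 0.59, 0.808, 0.001]
force: [0.1, -0.0, -1.3]
grip_width: 0.0212
gripper_force: 20.0
```

```bash
python3 - <<'E'
from h import *
f=grab('top');g=grab('side');s=monitor.state();print(s['ee_pos'],s['force'],s['grip_width'])
p=s['ee_pos']
a=lambda F,X,w,h:cv2.resize(F['img'][int(proj(F,X)[1])-h:int(proj(F,X)[1])+h,int(proj(F,X)[0])-w:int(proj(F,X)[0])+w],(400,600),interpolation=cv2.INTER_CUBIC)
X=p-[0,0,.1];print(proj(f,X),proj(g,X),proj(f,p-[0,0,.176]),proj(g,p-[0,0,.176]))
cv2.imwrite('pics/c2.png',np.hstack([a(f,X,40,60),a(g,X,60,90)])[:,:,::-1])
E
```

```text
[ 0.55810453 -0.06195391  0.33992361] [-0.2465996  -0.34372077 -1.42907896] 0.02170425239679003
[299.94472807 247.53078029] [330.72162627 193.74529435] [301.67407599 253.87531676] [329.42054926 228.96070553]
```

View pics/c2.png

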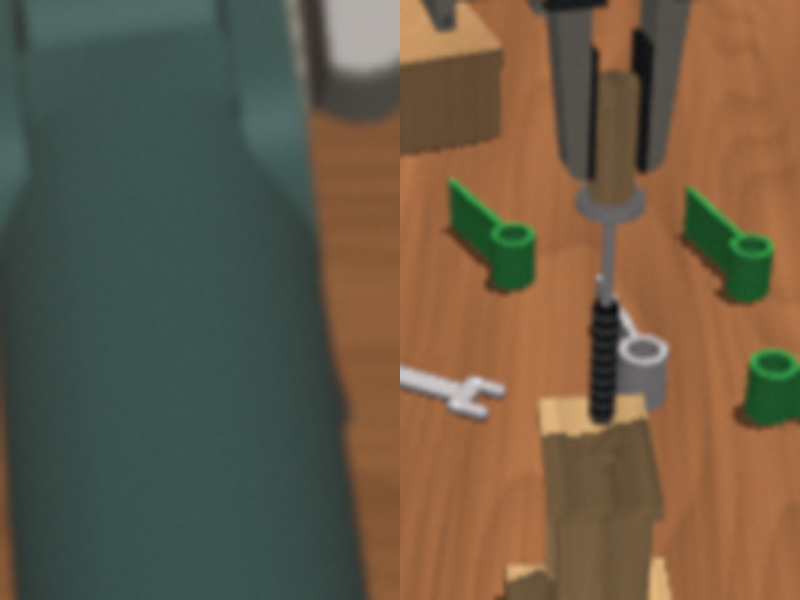

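>>> step_arm:
  commands: "-1 -5 45 0 0 0 0;-1 -10 90 0 0 0 0;-1 -15 135 0 0 0 0;-1 -20 180 0 0 0 0;-1 -25 225 0 0 0 0;-1 -31 267 0 0 0 0;-1 -31 267 0 0 0 0;-1 -31 267 0 0 0 0"

```text
time_s: 5.62
ee_pos: [0.5274, 0.2042, 0.339]
orientation: [-0.001, 0.59, 0.807, -0.001]
force: [0.8, 0.1, -0.7]
grip_width: 0.0217
gripper_force: 20.0
```

```bash
cat > c3.py <<'E'
from h import *
import sys
g=grab('side');w=grab('wrist');t=grab('top');s=monitor.state();p=s['ee_pos'];print(p,s['orientation'],s['force'],s['grip_width'])
u,v=proj(g,p-[0,0,.176]).astype(int);print('side tip pred',proj(g,p-[0,0,.176]),'barrel',proj(g,[.5263,.2052,.135]))
x0,y0=u-50,v-75+20
a=cv2.resize(g['img'][y0:y0+150,x0:x0+100],(400,600),interpolation=cv2.INTER_CUBIC)
b=cv2.resize(w['img'][150:330,260:380],(400,600),interpolation=cv2.INTER_CUBIC)
print('side crop origin',x0,y0,'x4; wrist origin 260 150 x3.33')
cv2.imwrite('pics/'+sys.argv[1],np.hstack([a,b])[:,:,::-1])
E
python3 c3.py c3.png
```

```text
[0.52801131 0.20355191 0.33993476] [-6.96370023e-05  5.90724431e-01  8.06873132e-01 -6.24731763e-04] [ 0.25254025  0.03768298 -1.64485156] 0.021612697683894656
side tip pred [351.75022753 355.31140551] barrel [351.74719332 369.01768665]
side crop origin 301 300 x4; wrist origin 260 150 x3.33
```

View pics/c3.png

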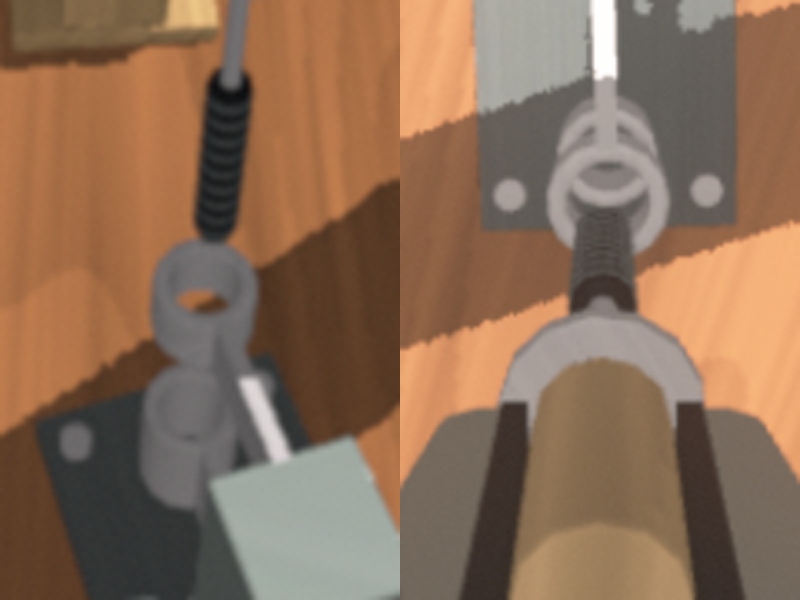

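The side crop shows the brush tip at about (354.5,357.5) and the upper bore centre at (352.3,371.7). The wrist crop shows the bore about 1 mm to the right of the tip. I'll correct by about (+1.3,+1.5) mm and descend into the upper barrel.

>>> step_arm:
  commands: "-1 1.3 1.5 0 0 0 0;-1 1.3 1.5 -15 0 0 0;-1 1.3 1.5 -30 0 0 0;-1 1.3 1.5 -45 0 0 0;-1 1.3 1.5 -60 0 0 0;-1 1.3 1.5 -60 0 0 0"

```text
time_s: 6.52
ee_pos: [0.5283, 0.2063, 0.279]
orientation: [-0.001, 0.59, 0.808, -0.001]
force: [0.4, 0.4, -0.7]
grip_width: 0.0217
gripper_force: 20.0
```

```bash
python3 c3.py c4.png
```

```text
[0.52922231 0.20700531 0.28101565] [1.88014553e-04 5.89730159e-01 8.07600242e-01 3.91952950e-04] [ 0.5324958  -0.47542812 -0.59137646] 0.021749075507469965
side tip pred [348.39598072 382.38630245] barrel [351.74719332 369.01768665]
side crop origin 298 327 x4; wrist origin 260 150 x3.33
```

View pics/c4.png

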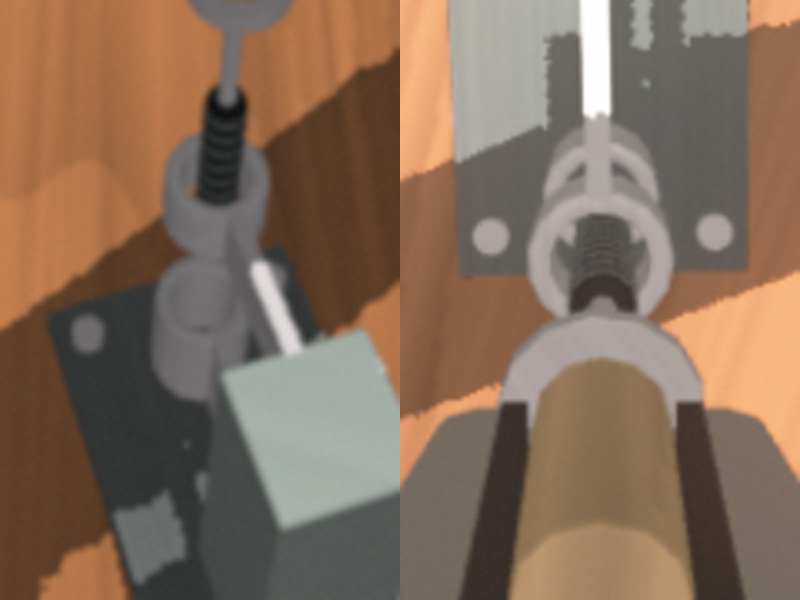

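The wrist view shows the bristles centred in the upper bore. I'll stroke down to a tip height of about 17 mm.

>>> step_arm:
  commands: "-1 0.7 0 -20 0 0 0;-1 0.7 0 -40 0 0 0;-1 0.7 0 -55 0 0 0;-1 0.7 0 -70 0 0 0;-1 0.7 0 -80 0 0 0;-1 0.7 0 -87 0 0 0;-1 0.7 0 -87 0 0 0;-1 0.7 0 -87 0 0 0"

```text
time_s: 7.68
ee_pos: [0.53, 0.2069, 0.1941]
orientation: [0.0, 0.59, 0.808, 0.0]
force: [0.1, -1.2, -1.1]
grip_width: 0.0217
gripper_force: 20.0
```

>>> step_arm:
  commands: "-1 0 0 -2 0 0 0;-1 0 0 -2 0 0 0;-1 0 0 -2 0 0 0;-1 0 0 15 0 0 0;-1 0 0 30 0 0 0;-1 0 0 45 0 0 0;-1 0 0 58 0 0 0;-1 0 0 58 0 0 0"

```text
time_s: 8.68
ee_pos: [0.5302, 0.207, 0.253]
orientation: [0.001, 0.59, 0.808, 0.001]
force: [0.0, -0.4, -0.9]
grip_width: 0.0215
gripper_force: 20.0
```

>>> step_arm:
  commands: "-1 0 0 0 0 0 0;-1 0 0 -15 0 0 0;-1 0 0 -30 0 0 0;-1 0 0 -45 0 0 0;-1 0 0 -55 0 0 0;-1 0 0 -60 0 0 0;-1 0 0 -60 0 0 0;-1 0 0 -60 0 0 0"

```text
time_s: 9.68
ee_pos: [0.53, 0.207, 0.1921]
orientation: [0.0, 0.59, 0.808, 0.0]
force: [-0.5, -1.0, -0.7]
grip_width: 0.0214
gripper_force: 20.0
```

```bash
python3 - <<'E'
from h import *
g=grab('side','s5.png')
s=monitor.state();p=s['ee_pos'];print(p,s['force'],s['grip_width'])
E
```

```text
[0.52998382 0.2069097  0.19216437] [-0.16870288 -0.50687945  0.30622231] 0.02157840453667236
```

>>> step_arm:
  commands: "-1 0 0 20 0 0 0;-1 0 0 50 0 0 0;-1 0 0 90 0 0 0;-1 0 0 130 0 0 0;-1 0 0 155 0 0 0;-1 0 0 155 0 0 0;-1 4 -45 155 0 0 0;-1 8 -90 155 0 0 0"

```text
time_s: 10.72
ee_pos: [0.537, 0.1159, 0.3458]
orientation: [-0.0, 0.589, 0.808, -0.0]
force: [0.9, -0.5, -0.7]
grip_width: 0.0215
gripper_force: 20.0
```

>>> step_arm:
  commands: "-1 4 -40 0 0 0 0;-1 9 -85 0 0 0 0;-1 14 -130 0 0 0 0;-1 19 -165 0 0 0 0;-1 21 -179 0 0 0 0;-1 21 -179 0 0 0 0;-1 21 -179 0 0 0 0"

```text
time_s: 11.6
ee_pos: [0.5585, -0.0601, 0.3465]
orientation: [-0.0, 0.589, 0.808, 0.0]
force: [-0.1, 0.3, -1.0]
grip_width: 0.0215
gripper_force: 20.0
```

```bash
python3 - <<'E'
from h import *
s=monitor.state();p=s['ee_pos'];print(p,s['orientation'],s['force'],s['grip_width'])
E
```

```text
[ 0.55845764 -0.06012575  0.3465472 ] [-3.25485093e-04  5.88642308e-01  8.08393489e-01  3.05578993e-04] [-0.14559394  0.26601294 -0.98099424] 0.021536149438805323
```

>>> step_arm:
  commands: "-1 0 -1.6 -10 0 0 0;-1 0 -1.6 -30 0 0 0;-1 0 -1.6 -60 0 0 0;-1 0 -1.6 -95 0 0 0;-1 0 -1.6 -130 0 0 0;-1 0 -1.6 -148 0 0 0;-1 0 -1.6 -155 0 0 0;-1 0 -1.6 -155 0 0 0"

```text
time_s: 12.6
ee_pos: [0.5592, -0.0636, 0.1921]
orientation: [0.0, 0.59, 0.808, 0.0]
force: [1.6, 0.3, -0.3]
grip_width: 0.0215
gripper_force: 20.0
```

>>> step_arm:
  commands: "-1 0 0 -0.5 0 0 0;-1 0 0 -0.5 0 0 0"

```text
time_s: 12.85
ee_pos: [0.5591, -0.064, 0.1919]
orientation: [0.001, 0.59, 0.808, 0.0]
force: [0.4, -0.0, -1.3]
grip_width: 0.0218
gripper_force: 20.0
```

>>> step_arm:
  commands: "-1 0 1.8 -0.5 0 0 0;-1 0 1.8 -1.2 0 0 0;-1 0 1.8 -1.2 0 0 0"

```text
time_s: 13.22
ee_pos: [0.5588, -0.0618, 0.1905]
orientation: [0.0, 0.59, 0.808, 0.0]
force: [-2.4, 1.5, 5.3]
grip_width: 0.0215
gripper_force: 20.0
```

```bash
python3 - <<'E'
from h import *
g=grab('side')
s=monitor.state();print(s['ee_pos'],s['force'])
E
```

```text
[ 0.5588336  -0.06178951  0.19046941] [-1.61158107  2.20261756  6.19024619]
```

>>> step_arm:
  commands: "1 0 0 0.5 0 0 0;1 0 0 0.5 0 0 0;1 0 0 0.5 0 0 0;1 0 0 0.5 0 0 0;1 0 0 0.5 0 0 0;1 0 0 0.5 0 0 0;1 0 0 20 0 0 0;1 0 0 50 0 0 0"

```text
time_s: 14.28
ee_pos: [0.5584, -0.062, 0.2409]
orientation: [-0.001, 0.59, 0.808, -0.0]
force: [0.7, -0.5, 0.5]
grip_width: 0.0918
gripper_force: 0.0
```

>>> step_arm:
  commands: "1 0 0 40 0 0 0;1 0 -40 40 0 0 0;1 0 -85 40 0 0 0;1 -2 -130 40 0 0 0;1 -5 -175 40 0 0 0;1 -8 -215 40 0 0 0;1 -10 -240 40 0 0 0;1 -10 -240 40 0 0 0"

```text
time_s: 15.28
ee_pos: [0.5481, -0.3043, 0.2808]
orientation: [0.001, 0.591, 0.806, -0.0]
force: [-0.4, 0.5, -1.1]
grip_width: 0.092
gripper_force: 0.0
```

```bash
python3 - <<'E'
from h import *
t=grab('top');g=grab('side');w=grab('wrist')
s=monitor.state();print(s['ee_pos'],s['orientation'],s['grip_width'])
u,v=proj(g,[.558,-.062,.15]).astype(int);print(u,v,'leaf side pred',proj(g,[.5239,-.2957,.044]),proj(g,[.555,-.392,.044]))
a=cv2.resize(g['img'][v-65:v+55,u-40:u+40],(400,600),interpolation=cv2.INTER_CUBIC)
b=cv2.resize(w['img'],(400,300));c=cv2.resize(t['img'][220:295,250:350],(400,300),interpolation=cv2.INTER_CUBIC)
cv2.imwrite('pics/c6.png',np.hstack([a,np.vstack([b,c])])[:,:,::-1])
E
```

```text
[ 0.54924346 -0.30016481  0.28066313] [2.27033458e-04 5.88879378e-01 8.08220745e-01 5.05041339e-04] 0.09184773241710402
329 234 leaf side pred [342.53910029 207.08583491] [329.56581823 184.65099039]
```

View pics/c6.png

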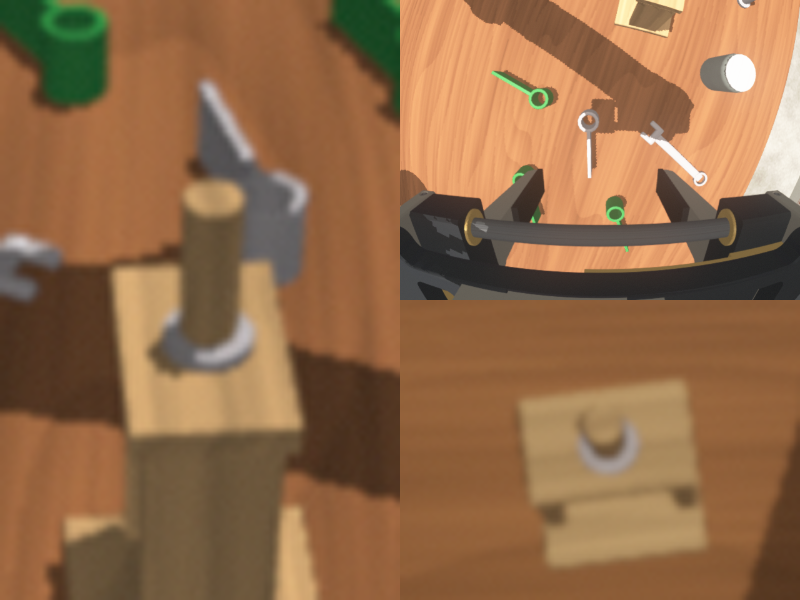

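The brush hangs upright in the hole with its collar seated. The wrist view shows the grey leaf with its barrel at about (301,194) and its plate end at about (303,283). I'll localise it from close by.

```bash
cat > wl.py <<'E'
from h import *
def wonz(f,u,v,z):
    d=(np.array([u,v])-f['K'][:2,2])/f['K'][0,0];th=np.hypot(*d)
    r=np.array([*(d/th*np.sin(th)),np.cos(th)]);c=-f['R'].T@f['t'];r=f['R'].T@r
    return c+r*(z-c[2])/r[2]
if __name__=='__main__':
    w=load('wrist');h=cv2.cvtColor(w['img'],cv2.COLOR_RGB2HSV)
    m=((h[:,:,1]<60)&(h[:,:,2]>120)).astype(np.uint8)
    sub=m[160:300,275:335]
    for r in range(0,140,6):
        x=np.nonzero(sub[r])[0]
        if len(x):print(r+160,x.min()+275,x.max()+275,len(x))
    np.save('pics/m.npy',m)
E
python3 wl.py
```

```text
178 294 312 19
184 288 316 21
190 285 317 14
196 285 317 16
202 286 316 31
208 291 311 21
214 299 305 7
220 300 305 6
226 299 305 7
232 299 305 7
238 299 305 7
244 299 305 7
250 299 305 7
256 300 305 6
262 300 306 7
268 300 306 7
274 300 305 6
280 300 305 6
```

```bash
python3 - <<'E'
from wl import *
w=load('wrist');m=np.load('pics/m.npy')
c=np.nonzero(m[165:225,301])[0]+165;e=np.nonzero(m[220:310,303])[0]+220;print(c.tolist(),e.max())
B=wonz(w,301.2,193,.044);A=wonz(w,302.2,217,.044);E=wonz(w,302.9,e.max()+.5,.044)
for p in(B,A,E):print(p)
d=E-A;print(np.degrees(np.arctan2(d[1],d[0])),np.linalg.norm(E-B))
d=E-B;print(np.degrees(np.arctan2(d[1],d[0])))
# top re-measure
t=load('top')
E
```

```text
[175, 176, 177, 178, 179, 180, 181, 182, 183, 200, 201, 202, 203, 204, 205, 206, 207, 208, 209, 210, 211, 212, 213, 214, 215, 216, 217, 218, 219, 220, 221, 222, 223, 224] 284
[ 0.52585086 -0.29201733  0.044     ]
[ 0.53439673 -0.31612693  0.044     ]
[ 0.55753155 -0.38929169  0.044     ]
-72.45295826152693 0.10230331206659284
-71.96040871443029
```

>>> step_arm:
  commands: "0.3 -6 -46 -40 0 0 0;0.3 -6 -46 -90 0 0 0;0.3 -6 -46 -140 0 0 0;0.3 -6 -46 -165 0 0 0;0.3 -6 -46 -165 0 0 0"

```text
time_s: 16.05
ee_pos: [0.5422, -0.3456, 0.1133]
orientation: [-0.002, 0.589, 0.808, 0.0]
force: [0.2, 0.3, 0.3]
grip_width: 0.0599
gripper_force: 0.0
```

```bash
python3 - <<'E'
from wl import *
w=grab('wrist','w7.png');s=monitor.state();print(s['ee_pos'],s['orientation'],s['grip_width'])
E
```

```text
[ 0.54329817 -0.34644916  0.11510422] [-3.74441090e-04  5.88908083e-01  8.08199835e-01  3.94074412e-04] 0.06006642814342136
```

View pics/w7.png

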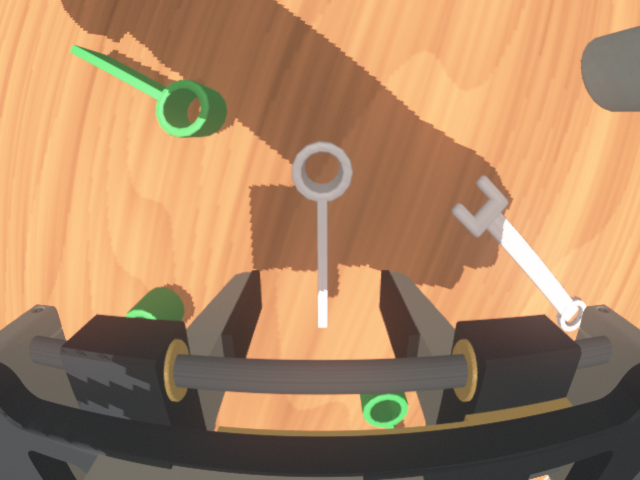

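```bash
python3 - <<'E'
from wl import *
w=load('wrist')
B=wonz(w,322,170,.044);E=wonz(w,323,326,.044);print(B,E,wonz(w,385,408,.044),wonz(w,485,205,.01))
d=E-B;print(np.degrees(np.arctan2(d[1],d[0])),np.linalg.norm(d),B+d/np.linalg.norm(d)*.057)
E
```

```text
[ 0.52618254 -0.29326625  0.044     ] [ 0.55777663 -0.38873675  0.044     ] [ 0.62529557 -0.4444381   0.044     ] [ 0.64697653 -0.28095016  0.01      ]
-71.6890511614781 0.1005624293949211 [ 0.54409045 -0.34738009  0.044     ]
```

The wrist view shows the leaf barrel at (322,170) and the plate end at (323,326), centred between the jaws. The green piece at (385,408) and the wrench at (485,205) are clear. I'll descend and grip.

>>> step_arm:
  commands: "0.3 1 -1 -30 0 0 0;0.3 1 -1 -60 0 0 0;0.3 1 -1 -79 0 0 0;0.3 1 -1 -79 0 0 0;-1 1 -1 -79 0 0 0;-1 1 -1 -79 0 0 0;-1 1 -1 -79 0 0 0;-1 1 -1 -79 0 0 0"
  force: 55

```text
time_s: 17.1
ee_pos: [0.5438, -0.3492, 0.0363]
orientation: [0.0, 0.59, 0.808, -0.0]
force: [0.1, 0.5, -0.6]
grip_width: 0.022
gripper_force: 0.0
```

>>> step_arm:
  commands: "-1 0 0 0 0 0 0;-1 0 0 0 0 0 0;-1 0 0 0 0 0 0;-1 0 0 0 0 0 0;-1 0 0 0 0 0 0;-1 0 0 0 0 0 0"

```text
time_s: 17.85
ee_pos: [0.5438, -0.3491, 0.0359]
orientation: [0.0, 0.59, 0.808, 0.0]
force: [-0.0, -0.1, 0.6]
grip_width: 0.0057
gripper_force: 55.0
```

>>> step_arm:
  commands: "-1 0 0 5 0 0 0;-1 0 0 20 0 0 0;-1 0 0 60 0 0 0;-1 0 0 100 0 0 0;-1 0 0 145 0 0 0;-1 0 0 190 0 0 0;-1 0 0 235 0 0 0;-1 0 0 260 0 0 0"

```text
time_s: 18.85
ee_pos: [0.5441, -0.349, 0.2996]
orientation: [0.002, 0.59, 0.808, 0.0]
force: [-0.1, 0.8, -3.7]
grip_width: 0.0056
gripper_force: 55.0
```

>>> step_arm:
  commands: "-1 2 20 0 0 0 0;-1 5 60 0 0 0 0;-1 8 110 0 0 0 0;-1 11 160 0 0 0 0;-1 14 210 0 0 0 0;-1 17 260 0 0 0 0;-1 20 310 0 0 0 0;-1 23 360 0 0 0 0"

```text
time_s: 19.85
ee_pos: [0.5647, 0.0139, 0.2944]
orientation: [-0.001, 0.589, 0.808, -0.001]
force: [0.1, -0.5, -4.3]
grip_width: 0.0058
gripper_force: 55.0
```

>>> step_arm:
  commands: "-1 2 40 0 0 0 0;-1 3 60 0 0 0 0;-1 3 63 0 0 0 0;-1 3 63 0 0 0 0;-1 3 63 0 0 0 0"

```text
time_s: 20.48
ee_pos: [0.5694, 0.0725, 0.2955]
orientation: [-0.0, 0.591, 0.807, -0.001]
force: [0.2, -0.3, -3.9]
grip_width: 0.0053
gripper_force: 55.0
```

```bash
python3 - <<'E'
from wl import *
w=grab('wrist','w8.png');g=grab('side');s=monitor.state();print(s['ee_pos'],s['orientation'],s['grip_width'],s['force'])
E
```

```text
[0.56963786 0.0727091  0.29572954] [ 2.72624865e-05  5.90522106e-01  8.07021424e-01 -2.50377902e-04] 0.005375716064286345 [ 0.13822131  0.49762953 -4.25174011]
```

View pics/w8.png

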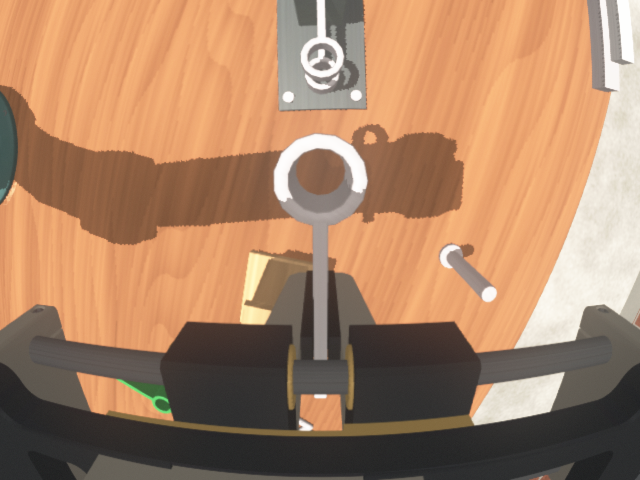

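The wrist view shows the leaf held upright with its barrel rim centred at about (320,180). The jamb's upper barrel is at (322,57). I'll measure numerically from here.

```bash
cat > fit.py <<'E'
from wl import *
def rings(img,box,s=60,v=120):
    x0,y0,x1,y1=box;h=cv2.cvtColor(img[y0:y1,x0:x1],cv2.COLOR_RGB2HSV)
    m=((h[:,:,1]<s)&(h[:,:,2]>v)).astype(np.uint8)
    cs,hi=cv2.findContours(m,cv2.RETR_CCOMP,cv2.CHAIN_APPROX_NONE)
    for i,c in enumerate(cs):
        if len(c)>15:
            e=cv2.fitEllipse(c);print('hole' if hi[0][i][3]>=0 else 'outer',len(c),np.round([e[0][0]+x0,e[0][1]+y0,*e[1],e[2]],1), (cv2.boundingRect(c)+np.array([x0,y0,0,0])).tolist())
if __name__=='__main__':
    w=load('wrist')
    for v in(120,170,210):
        print('v',v);rings(w['img'],(265,120,375,235),60,v);rings(w['img'],(295,30,350,95),60,v)
    g=load('side');p=monitor.state()['ee_pos'];L=p+[-.0176,.0558,.008];q=proj(g,L);print('side leaf top pred',q)
    x,y=q.astype(int)
    for v in(120,170):rings(g['img'],(x-30,y-30,x+30,y+45),60,v)
    for u,vv,z in((320.5,180,.3037),(322.5,57,.135)):print(wonz(w,u,vv,z))
E
python3 fit.py
```

```text
v 120
outer 282 [319.9 180.7  92.   95.7   1.5] [273, 133, 95, 102]
hole 141 [319.9 171.2  47.1  50.7  91.1] [295, 148, 51, 48]
outer 65 [347.3  41.5   3.8  40.3 178.7] [345, 30, 5, 31]
outer 290 [318.6  64.1  56.   74.5 167.1] [295, 30, 55, 65]
hole 26 [328.1  54.3   7.4   9.9 145.8] [324, 49, 9, 11]
v 170
outer 278 [319.6 175.8  84.   91.5  86.4] [274, 133, 94, 87]
hole 193 [320.  181.2  65.8  66.7 134.2] [287, 148, 69, 67]
outer 31 [302.7  90.8   7.3   8.9  38.6] [298, 86, 9, 9]
outer 82 [321.5  73.2  28.3  32.5  70. ] [304, 73, 35, 17]
outer 132 [321.4  55.2  42.   44.6 172.2] [300, 30, 44, 48]
hole 42 [322.   65.1  11.3  18.   83.2] [312, 59, 20, 13]
hole 92 [322.1  53.3  20.6  30.3  92.5] [307, 42, 31, 22]
v 210
outer 307 [319.3 175.3  76.2  85.6  86.1] [274, 134, 93, 68]
outer 56 [316.   82.6   9.4  25.  115.6] [305, 74, 26, 16]
outer 129 [321.6  55.1  40.9  44.1 176.9] [301, 30, 43, 47]
hole 132 [321.9  56.3  27.9  29.1  92.1] [306, 42, 32, 30]
side leaf top pred [337.15681541 237.32764149]
outer 76 [339.1 237.8  16.3  25.4  90.4] [325, 230, 28, 17]
outer 70 [338.9 236.8  15.6  24.6  91.8] [326, 231, 27, 15]
[0.55193758 0.12761983 0.3037    ]
[0.52864547 0.20665794 0.135     ]
```

```bash
python3 - <<'E'
from wl import *
w=load('wrist')
def pf(f,X):
    c=f['R']@np.asarray(X,float)+f['t'];r=np.hypot(c[0],c[1]);th=np.arctan2(r,c[2]);return f['K'][:2,2]+f['K'][0,0]*th*c[:2]/r
A=wonz(w,320,181.3,.3037);print(A)
for z in(.3037,.2597):
    q=np.array([pf(w,[A[0]+.012*np.cos(a),A[1]+.012*np.sin(a),z]) for a in np.linspace(0,6.28,60)])
    print(z,q.min(0),q.max(0))
for d in(-3,3):
    r=np.radians(d);s=np.array([np.cos(np.radians(-72)),np.sin(np.radians(-72))])*np.sin(r)*.044
    q=np.array([pf(w,[A[0]+s[0]+.012*np.cos(a),A[1]+s[1]+.012*np.sin(a),.2597]) for a in np.linspace(0,6.28,60)]);print(d,q.max(0))
E
```

```text
[0.5519083  0.12710012 0.3037    ]
0.3037 [287.68755842 149.01222017] [352.32960195 212.93697214]
0.2597 [295.47648864 145.88844147] [344.69017037 194.63427976]
-3 [344.70264235 190.01585762]
3 [344.6751513  199.23456156]
```

>>> step_arm:
  commands: "-1 0 0 -30 0 0 0;-1 0 0 -70 0 0 0;-1 0 0 -110 0 0 0;-1 0 0 -150 0 0 0;-1 0 0 -180 0 0 0;-1 0 0 -199 0 0 0;-1 0 0 -199 0 0 0;-1 0 0 -199 0 0 0"

```text
time_s: 21.58
ee_pos: [0.5706, 0.0741, 0.0981]
orientation: [0.001, 0.59, 0.807, 0.001]
force: [0.0, -0.8, -3.3]
grip_width: 0.0054
gripper_force: 55.0
```

```bash
cat > f2.py <<'E'
from fit import *
w=grab('wrist');g=grab('side');s=monitor.state();p=s['ee_pos'];print(p,s['orientation'],s['force'])
print('wrist jamb/leaf rings');rings(w['img'],(240,60,400,235),60,170);rings(w['img'],(240,60,400,235),60,210)
L=p+[-.0176,.0558,.008];q=proj(g,L);print('side leaf top pred',q,'jamb',proj(g,[.5263,.2052,.135]))
x,y=q.astype(int)
for v in(100,140):rings(g['img'],(x-35,y-35,x+35,y+60),60,v)
E
python3 f2.py
```

```text
[0.57065597 0.07407628 0.09829737] [0.00099058 0.58982571 0.80752955 0.00082447] [-0.30639924  0.70362242 -3.29083493]
wrist jamb/leaf rings
outer 283 [319.7 180.8  92.2  96.1   2.5] [273, 133, 95, 102]
hole 16 [348.2 192.1   2.8   8.6  21.5] [346, 188, 5, 9]
hole 182 [316.4 178.8  55.4  65.4  18.9] [288, 148, 59, 64]
outer 372 [311.2  73.3  28.7 245.3  89.3] [241, 60, 159, 31]
hole 19 [268.7  63.8   4.1   9.2   7.7] [267, 60, 5, 10]
outer 270 [319.3 178.2  88.   94.2  79.2] [273, 133, 95, 91]
hole 185 [319.6 180.1  64.5  65.6  84.8] [287, 147, 67, 67]
outer 53 [383.2  65.   12.5  21.8  91.3] [373, 60, 21, 13]
outer 55 [257.   66.5  15.2  21.5  87.1] [247, 60, 21, 15]
side leaf top pred [331.35306581 336.43420531] jamb [351.74719332 369.01768665]
outer 128 [351.7 377.5  27.7  38.6 175.3] [339, 359, 27, 37]
hole 30 [351.5 374.6   7.1  13.4  98. ] [345, 371, 14, 8]
outer 120 [331.8 339.4  22.   49.5 172.4] [321, 310, 24, 52]
outer 31 [347.8 392.7   4.4  16.   94.3] [340, 390, 16, 6]
outer 95 [353.7 374.1  22.5  38.4 149. ] [339, 359, 27, 37]
hole 47 [351.9 370.3  15.6  18.  101. ] [343, 362, 19, 17]
outer 59 [332.7 336.1  18.3  22.4  92.3] [321, 327, 24, 19]
hole 41 [332.6 335.8  12.9  15.5  93.9] [325, 329, 17, 14]
```

```bash
python3 - <<'E'
from fit import *
g=load('side');w=load('wrist')
J=onz(g,351.9,370.3,.135)
for z in(.104,.106):L=onz(g,332.6,335.8,z);print('side',J,L,J-L)
print('wrist leaf',wonz(w,320,181,.106))
t=grab('top');x,y=proj(t,[.5265,.205,.135]).astype(int)
for v in(110,140,170):rings(t['img'],(x-16,y-16,x+22,y+22),60,v)
E
```

```text
side [0.52616694 0.20718586 0.135     ] [0.55105219 0.12686536 0.104     ] [-0.02488525  0.0803205   0.031     ]
side [0.52616694 0.20718586 0.135     ] [0.55112437 0.1283954  0.106     ] [-0.02495743  0.07879047  0.029     ]
wrist leaf [0.55297264 0.12875063 0.106     ]
outer 123 [184.8 277.1  21.1  30.7  72.5] [169, 265, 33, 24]
hole 26 [184.7 273.1   8.5  10.8  34.7] [180, 268, 11, 11]
outer 30 [192.7 276.4  13.3  15.7 140.5] [190, 275, 11, 10]
outer 81 [181.8 275.5  12.7  27.7  53.5] [169, 266, 24, 22]
hole 33 [184.7 272.9  10.4  12.9  37. ] [179, 267, 13, 13]
```

>>> step_arm:
  commands: "-1 0 0 -1.5 0 0 0;-1 -4 13 -1.5 0 0 0;-1 -9 29 -1.5 0 0 0;-1 -14 45 -1.5 0 0 0;-1 -19 61 -1.5 0 0 0;-1 -23 73 -1.5 0 0 0;-1 -24.5 78.5 -1.5 0 0 0;-1 -24.5 78.5 -1.5 0 0 0"

```text
time_s: 22.72
ee_pos: [0.5451, 0.1526, 0.0954]
orientation: [0.0, 0.59, 0.808, -0.0]
force: [-0.0, 0.1, -3.7]
grip_width: 0.006
gripper_force: 55.0
```

```bash
cat > f3.py <<'E'
from fit import *
w=grab('wrist');g=grab('side');s=monitor.state();p=s['ee_pos'];print(p,s['orientation'],s['force'],s['grip_width'])
print('wrist')
for v in(90,130,170,210):print(v);rings(w['img'],(250,90,390,250),60,v)
for v in(60,90,110,140):print('side',v);rings(g['img'],(325,345,385,430),60,v)
E
python3 f3.py
```

```text
[0.54539657 0.15169076 0.09531074] [ 1.96824550e-04  5.90138622e-01  8.07301873e-01 -2.29526661e-04] [-0.36304385 -0.34385951 -3.5020115 ] 0.005587127224354678
wrist
90
outer 543 [3.194e+02 1.619e+02 1.565e+02 1.761e+02 2.000e-01] [250, 90, 140, 160]
130
outer 166 [378.7 114.8  24.7  70.  174.4] [365, 90, 25, 65]
outer 102 [342.9 108.7  11.8  46.7   0.7] [337, 90, 13, 42]
outer 488 [310.2 171.7 122.7 179.9 150.2] [250, 90, 140, 160]
hole 102 [320.7 167.7  29.2  38.9  88.9] [301, 154, 40, 30]
170
outer 54 [327.2 164.5  54.8  66.2  51.7] [297, 178, 24, 18]
outer 58 [382.4 123.1   4.4  22.  179.2] [380, 111, 6, 23]
outer 43 [364.1  99.3   8.7  50.9 165. ] [367, 109, 7, 18]
outer 85 [388.1 123.3   2.5  42.  179.4] [386, 104, 4, 43]
outer 93 [343.  108.5   8.8  43.6   0.5] [338, 90, 11, 41]
outer 491 [310.  171.7 121.4 180.  150.5] [250, 90, 140, 160]
hole 21 [346.4 218.8   4.9   9.7  25.7] [343, 214, 7, 10]
hole 352 [315.  190.3  64.6  80.2 175.9] [279, 153, 70, 82]
210
outer 92 [341.8 188.2  21.9  43.6  14.2] [335, 170, 21, 42]
outer 450 [318.7 181.3 115.5 150.7   2. ] [251, 90, 131, 160]
hole 238 [320.7 193.8  83.1  84.3  78.3] [278, 152, 87, 85]
side 60
outer 247 [355.7 397.3  43.1  93.2 164.2] [335, 345, 50, 85]
outer 58 [330.9 354.   10.2  26.5 178.5] [325, 345, 12, 24]
side 90
outer 48 [331.6 353.8   5.2  25.4   1.4] [329, 346, 7, 23]
outer 252 [356.3 396.4  42.2  89.4 163.3] [337, 345, 48, 85]
side 110
outer 228 [359.3 400.2  37.5  80.3 162.7] [339, 359, 46, 71]
hole 91 [358.  402.4  13.1  32.5 162.2] [351, 383, 18, 35]
hole 21 [357.5 369.8   5.1   9.7 169. ] [355, 365, 6, 11]
side 140
outer 226 [361.2 397.4  32.6  76.  158.3] [340, 359, 45, 71]
hole 46 [352.  370.2  14.9  18.1 100.4] [343, 363, 19, 16]
```

```bash
cat > f4.py <<'E'
from fit import *
w=load('wrist');z=monitor.state()['ee_pos'][2]
def pf(f,X):
    c=f['R']@np.asarray(X,float)+f['t'];r=np.hypot(c[0],c[1]);th=np.arctan2(r,c[2]);return f['K'][:2,2]+f['K'][0,0]*th*c[:2]/r
J=wonz(w,320.7,193.8,.135)
q=np.array([pf(w,[J[0]+.012*np.cos(a),J[1]+.012*np.sin(a),.135]) for a in np.linspace(0,6.28,90)]);print('pred jamb bore bbox',q.min(0),q.max(0))
for v in(180.5,181.3):
    L=wonz(w,320,v,z+.008);print(J,L,(J-L)*1000)
# lower bore bottom / leaf lower rim seen through
for zz in(.110,z+.008,z-.036,.055,.012):
    q=np.array([pf(w,[J[0]+.012*np.cos(a),J[1]+.012*np.sin(a),zz]) for a in np.linspace(0,6.28,90)]);print(round(zz,4),q.min(0).round(1),q.max(0).round(1))
i=w['img'].mean(2).astype(int);print('col321',list(zip(range(145,240,2),i[145:240:2,321])))
E
python3 f4.py
```

```text
pred jamb bore bbox [279.11523733 152.0952082 ] [362.2725418  234.10828504]
[0.52756717 0.20748578 0.135     ] [0.52735906 0.20749007 0.10331074] [ 2.08115108e-01 -4.28565763e-03  3.16892577e+01]
[0.52756717 0.20748578 0.135     ] [0.52745052 0.20720418 0.10331074] [ 0.11665424  0.28160058 31.68925767]
0.11 [286.7 149.1] [354.4 216. ]
0.1033 [288.3 148.4] [352.8 212.3]
0.0593 [295.8 145.5] [344.9 194.2]
0.055 [296.4 145.3] [344.4 192.9]
0.012 [300.7 143.6] [339.8 182.3]
col321 [(145, np.int64(255)), (147, np.int64(254)), (149, np.int64(254)), (151, np.int64(254)), (153, np.int64(200)), (155, np.int64(125)), (157, np.int64(124)), (159, np.int64(124)), (161, np.int64(124)), (163, np.int64(124)), (165, np.int64(124)), (167, np.int64(124)), (169, np.int64(123)), (171, np.int64(124)), (173, np.int64(124)), (175, np.int64(122)), (177, np.int64(121)), (179, np.int64(122)), (181, np.int64(122)), (183, np.int64(141)), (185, np.int64(155)), (187, np.int64(155)), (189, np.int64(156)), (191, np.int64(156)), (193, np.int64(160)), (195, np.int64(157)), (197, np.int64(153)), (199, np.int64(154)), (201, np.int64(154)), (203, np.int64(154)), (205, np.int64(152)), (207, np.int64(155)), (209, np.int64(155)), (211, np.int64(156)), (213, np.int64(185)), (215, np.int64(195)), (217, np.int64(178)), (219, np.int64(155)), (221, np.int64(152)), (223, np.int64(155)), (225, np.int64(153)), (227, np.int64(152)), (229, np.int64(152)), (231, np.int64(154)), (233, np.int64(161)), (235, np.int64(205)), (237, np.int64(254)), (239, np.int64(255))]
```

The pixel check shows the leaf and jamb bores coaxial to about 0.3 mm. I'll raise it 1 mm to mid-gap and hold.

>>> step_arm:
  commands: "-1 0 0 1 0 0 0;-1 0 0 1 0 0 0;-1 0 0 1 0 0 0;-1 0 0 1 0 0 0;-1 0 0 1 0 0 0;-1 0 0 1 0 0 0"

```text
time_s: 23.58
ee_pos: [0.5452, 0.1524, 0.0964]
orientation: [0.0, 0.59, 0.808, 0.0]
force: [0.0, -0.1, -4.5]
grip_width: 0.0057
gripper_force: 55.0
```

```bash
python3 - <<'E'
from fit import *
w=grab('wrist');s=monitor.state();print(s['ee_pos'],s['orientation'],s['force'],s['torque'],s['qd'].round(3),s['grip_width'])
rings(w['img'],(250,90,390,250),60,210)
i=w['img'].mean(2).astype(int);print(i[178:240:2,321])
E
```

```text
[0.54513969 0.15247072 0.09637731] [1.08306869e-05 5.89709319e-01 8.07615576e-01 7.10617414e-06] [-1.04302844  0.1717384  -2.94119435] [-0.11450888 -0.153927    0.00065114] [ 0.    -0.    -0.002  0.    -0.     0.001  0.   ] 0.005644132966760455
outer 94 [341.1 186.8  23.1  44.9  13.9] [336, 168, 20, 43]
outer 448 [318.8 180.7 114.8 149.8   1. ] [251, 90, 131, 160]
hole 235 [320.8 192.4  82.4  83.6  85. ] [279, 151, 85, 84]
[121 119 131 155 156 156 155 158 173 153 154 154 154 154 154 154 155 168
 195 176 152 152 155 154 154 149 155 171 239 255 255]
```

The leaf is steady, clear of both barrels and aligned, so I'm handing in.

```bash
python3 -c "
from rig import workorder
print(workorder.hand_in())"
```

```text
the job is handed in; nothing more can be done
None
```

The job is handed in: the lower barrel was scrubbed twice, the brush is back hanging in its rack, and the leaf is held steady mid-gap, about 5 mm clear of each barrel by the measured height and with its bore within about 0.3 mm of the jamb axis in the last full check.

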